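Free the sprung tweezers and hold them at the marked gap

TASK

Undo both red clamp knobs on the stand, turning each anticlockwise to its end stop, then lift out the sprung tweezers by their blue thumb pads. Bring the tips just above the middle of the setting plate with the two green lines (not the blue one), level and in line with the lines, and squeeze so that the tips are 16 mm apart, one over each green line, without touching the plate and without ever pinching the tips shut. Hold that gap steady for two seconds and finish still holding it; leave the jars and the rubber disc alone.

Things in the scene. Friction and masses are not known exactly. Their poses are not given: they have to be found in the camera images.
- stand: Fixed grey stand, base 200 x 150 x 12 mm with a cradle. Origin at the centre of its underside; x along the tweezers to their tips, z up. Knob axes at x -60, y +46 (left) and -46 mm (right). The tweezers rest 40 mm above the worktop on a saddle at x -83 to -37 and a cross bar at x 64 to 76 mm; round the thumb pads only the base plate lies below. They lift straight up.
- knob_left (a joint): Angle of the left (+y) clamp knob. 0 = clamped, its lobe pointing inward over the tweezers' block; grows as the knob is turned anticlockwise seen from above, to the end stop at 1.40 rad (80 degrees), where the lobe is clear. Starts at 0 to 0.15; stays where it is left (friction torque 0.06 N m).
- knob_left_grip (a point): Centre of the left knob's red wing, on the vertical turning axis, 83 mm above the worktop. The wing is an upright bar 13 mm thick, 44 long (along this point's y axis), reaching 17 mm below and 11 above this point; pinch it across its thickness. The steel lobe below it points to the point's -y, 42 mm long, its top 20 mm under this point. The point turns with the knob.
- knob_right (a joint): Angle of the right (-y) clamp knob. 0 = clamped, its lobe pointing inward over the tweezers' block; grows as the knob is turned anticlockwise seen from above, to the end stop at 1.40 rad (80 degrees), where the lobe is clear. Starts at 0 to 0.15; stays where it is left (friction torque 0.06 N m).
- knob_right_grip (a point): Centre of the right knob's red wing, on the vertical turning axis, 83 mm above the worktop. The wing is an upright bar 13 mm thick, 44 long (along this point's y axis), reaching 17 mm below and 11 above this point; pinch it across its thickness. The steel lobe below it points to the point's +y, 42 mm long, its top 20 mm under this point. The point turns with the knob.
- tweezers: Loose steel sprung tweezers, about 75 g, 195 mm long, arms side by side so that they are squeezed horizontally; balanced within 10 mm of the thumb pads. Origin midway between the blue thumb pads at the level of the underside; x to the tips (which end at x = 70 mm), z up. In the stand: 45 mm ahead of the stand's origin, 40 mm up. Dark hinge block 24 x 16 mm at x -125 to -85 mm.
- thumb_left (a point): Centre of the outer face of the left (+y) blue thumb pad, 8 mm above the underside; face 12 mm long, 16 mm high. The two faces are 46 mm apart relaxed, and 30 mm apart and parallel when the tips are 16 mm apart (pads close 0.56 mm for each mm of tip closing). A squeeze of 2.2 N starts them closing; 6.2 N holds the 16 mm gap.
- thumb_right (a point): Centre of the outer face of the right (-y) blue thumb pad, likewise.
- jaw_left (a joint): Closing angle of the left (+y) arm about its hinge, 90 mm behind the thumb pads: 0 relaxed (tips 45 mm apart), 0.090 rad in each arm for the 16 mm gap, stop at 0.135. Spring 4 N m/rad, pre-loaded with 0.2 N m.
- jaw_right (a joint): Closing angle of the right (-y) arm, as jaw_left.
- tip_left (a point): End of the left (+y) arm's black tip, middle of its section (4 mm wide, from 2 to 10 mm above the underside), 160 mm from the hinge. The tip gap is the distance between the two tip points: 45 mm relaxed.
- tip_right (a point): End of the right (-y) arm's black tip, likewise.
- tip_mid (a point): Point of the tweezers' body midway between the tip points, 70 mm ahead of the thumb pads, 6 mm above the underside.
- plate_green: Fixed white setting plate, 80 x 80 x 16 mm, with two green lines 4 mm wide, 16 mm apart centre to centre, along its x axis (8 mm either side of its middle), and a green border strip along each y edge. Origin at the centre of its underside, top at 16 mm. Its x axis points away from the robot, within 0.25 rad.
- plate_blue: The other setting plate, of the same size, with blue lines 30 mm apart and blue border strips: not used. Origin at the centre of its underside. The two plates may have changed places.
- jar_white: Small square sample jar with white contents and a black screw cap, 62 x 62 x 104 mm, loose; bystander. Origin at the centre of its underside.
- jar_dark: Small square sample jar with dark contents and a black screw cap, 62 x 62 x 104 mm, loose; bystander. Origin at the centre of its underside.
- rubber_disc: Flat black rubber test disc, 80 mm across, 12 mm thick, loose on the worktop; bystander. Origin at the centre of its underside.
Not all that is in view belongs to the job. Leave any yellow look-alike of the stand alone.

How it is judged:
By the outcome, as a careful person would: the job done as asked, in the order asked, and still so for the second after the job is handed in, while the arm keeps its last pose, push and grip.
It also fails if it takes over 64 s, if anything falls off the work surface, if the arm or the gripper's body presses on something with over 40 N, if the wrist force passes 120 N, or if a joint passes its speed limit or range.

ROBOT

A 6-joint arm with a two-finger parallel gripper is mounted at the origin on the work surface; the furniture and walls round the work are solid. World frame = base frame: x ahead of the robot, y to its left, z up, the work surface at z = 0. Lengths are in mm, angles in rad, forces in N, time in s.
With the tool pointing down it reaches from about 275 to 750 mm from the base axis. Payload 10.2 kg.
Tool frame: the origin (TCP) lies at the very end of the fingers, on their centre line; the grasp point (between the pads) lies 19 mm behind it; z points along the fingers, y is the line along which they close (so a half turn about z gives the same grasp; the last joint's range is limited). The gripper opens to 85 mm and grips with 20 to 120 N. Pads are 22 mm wide; open, the fingers measure 114 mm over their backs; the gripper's body (76 mm by 85 mm) begins 54 mm behind the grasp point. The pads swing forward as they close: fully open they stand 13 mm farther back than shut.
Start: joints at [-1.371, 0.313, 1.498, -0, 1.331, -0.223], TCP at [215.404, -478.782, 231.294] pointing down, gripper open.
Joint ranges: [-2.94, 2.94], [-0.97, 2.17], [0.19, 2.56], [-1.23, 4.37], [0.02, 3.11], [-2.88, 2.88]. Speed limits (rad/s): [2.39, 2.39, 3.01, 3.14, 3.14, 3.14].

INTERFACE

Orientations are given as a unit quaternion [w, x, y, z].
In Python, from rig import ctrl gives the robot as it stands.
- The arm moves only by the shell command python3 -m inch 'ROWS' [OPENING] [FORCE]. ROWS is text: rows parted by semicolons, each of 6 numbers parted by spaces: the shift along the tool's x, y, z in mm, then the turn, a rotation vector about the tool's x, y, z in units of 6 degrees (1.0 is 6 degrees). A call has exactly 10 rows; each row shifts and turns the commanded pose from where the row before left it, along the tool's axes as they then stand; what a row does not reach is not made up. A row lasts 1/12 s, in which the tool goes at most 41.7 mm and 7.16 degrees, less where a joint would pass 70% of its speed; a pose out of reach is approached as far as the arm can. A call with a gripper value outside its range is refused whole. OPENING is the opening, from 0 (shut) to 1 (fully open), set as the call begins (- or left out, the last holds). The fingers move at their own pace and stop on an object; FORCE is the grip in N (left out, the last holds). Time passes only in rows, so rows that do not move let the fingers close, or fill a call up. It gives the time, the measured TCP pose, the force, the opening and the grip force at its end, in the units of the state.
- ctrl.sense(): the state, without advancing time (a new reading comes with each control period).
- ctrl.capture(name): name is "side" or "top"; returns a dict with "image" (400x640x3 uint8, red, green, blue), "intrinsics" (3x3 intrinsics, pixels), "rvec" (rotation vector, rad) and "tvec" (3), from world to camera coordinates, as OpenCV has them. Camera axes: x right, y down, z forward; pixel columns grow to the right and rows downward; lengths in mm; the calibration is good to about 2 mm. A picture is of the moment at which its call begins. There is no depth.
- ctrl.finish_job(): hands the job in; it is judged then, once.
The state is a dict: "time_s": time; "joints": joint angles; "dq": joint speeds; "tau": joint torques, N m; "eef_pos": TCP position; "ee_rot": TCP orientation; "force": force on the tool from outside, world axes, zero at the start; "wrist_torque": the same for the moment, N m; "grip_width": opening from 0.0 (shut) to 1.0 (fully open); "grip_force": force on a finger pad.
Only numpy, scipy, OpenCV 4.12 (cv2) and the standard library are available. Lean on these libraries where they do the work, as an engineer would, in place of code of your own. Each camera call takes 0.05 s, during which the arm holds its last target. There are 200 camera calls.

## Working session

There is one attempt and no reset: what is moved stays moved. The work goes in short steps, Python scripts to look and compute and a shell command to move; the robot and the scene stay as the last step left them, time stands still between calls to the robot, and variables do not carry over. Pictures are saved under pics/ and viewed, at most 14 in all, crops included, and the job is handed in when it is done.

```bash
ls; mkdir -p pics; python3 - <<'E'
from rig import ctrl
import cv2,numpy as np
for n in("side","top"):
    c=ctrl.capture(n); cv2.imwrite(f"pics/{n}0.png",c["image"][:,:,::-1]); np.savez(f"pics/{n}0.npz",**c)
    R=cv2.Rodrigues(np.array(c["rvec"]))[0]; print(n,c["intrinsics"],-R.T@np.array(c["tvec"]).ravel(),R[2])
print(ctrl.sense())
E
```

```text
pics
side [[390.78045309   0.         322.10979751]
 [  0.         390.78045309 197.50480722]
 [  0.           0.           1.        ]] [ 538.12651591 1064.22791916  622.03452234] [-0.05665042 -0.87921289 -0.47304907]
top [[410.95236128   0.         321.69841457]
 [  0.         410.95236128 202.28931999]
 [  0.           0.           1.        ]] [ 407.77320152   24.6250103  1273.42296134] [ 0.05128337  0.03054207 -0.99821701]
{'time_s': 0.1, 'joints': array([-1.37141640e+00,  3.13413510e-01,  1.49835219e+00,  1.55891833e-05,
        1.33103183e+00, -2.23417859e-01]), 'dq': array([-0.00146143, -0.00082912, -0.00342791, -0.00178291,  0.00200955,
       -0.0004562 ]), 'tau': array([ 2.67079457e-03, -4.12899756e+01, -2.60142875e+01, -1.73769963e-04,
        3.00097672e-03,  1.03293604e-05]), 'eef_pos': array([ 215.35123243, -478.54392549,  230.78571151]), 'ee_rot': array([-6.02304382e-04,  9.77738556e-01,  2.09826005e-01,  1.48104727e-05]), 'force': array([ 0.10392777, -0.0207937 ,  0.1251025 ]), 'wrist_torque': array([ 0.02921647, -0.00316339, -0.00514053]), 'grip_force': 0.0, 'grip_width': 1.0031268190500688}
```

View pics/top0.png

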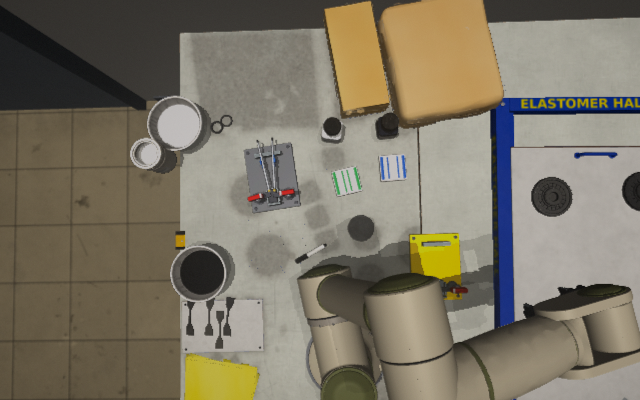

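View pics/side0.png

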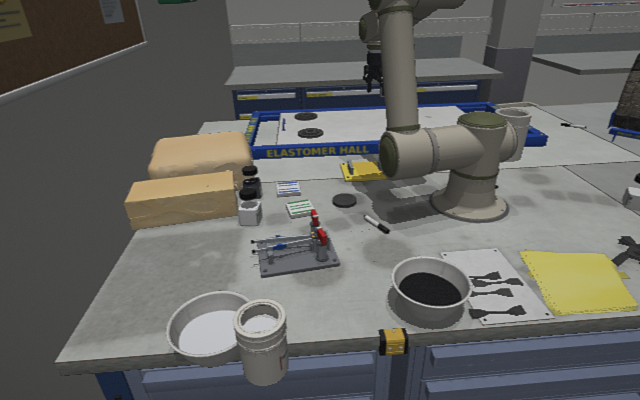

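The top view shows the grey stand at (272,178), with its red knobs at (254,198) and (288,192). The green-lined plate is at (347,181), the blue plate at (393,168), and the disc at (361,228). The jars are at (332,129) and (387,125). The side view shows the stand at (297,250), with the green plate at (300,209) and the blue plate at (288,188).

There are two candidate stands: grey at (272,178) and yellow at (437,262). The grey one with the tweezers fits the description. There are also two plates, and the one with green lines at (347,181) is the right one. I'll confirm both in an enlarged crop.

```bash
cat > h.py <<'E'
import cv2,numpy as np
def load(n): return dict(np.load(f"pics/{n}.npz"))
def snap(n,tag):
    from rig import ctrl
    c=ctrl.capture(n); np.savez(f"pics/{n}{tag}.npz",**c); return dict(c)
def ray(c,uv):
    R=cv2.Rodrigues(np.array(c["rvec"],float))[0]; C=-R.T@np.array(c["tvec"],float).ravel()
    d=R.T@np.linalg.inv(np.array(c["intrinsics"]))@np.array([uv[0],uv[1],1.]); return C,d/np.linalg.norm(d)
def plane(c,uv,z):
    C,d=ray(c,uv); return C+d*(z-C[2])/d[2]
def tri(c1,u1,c2,u2):
    A,a=ray(c1,u1);B,b=ray(c2,u2)
    s,t=np.linalg.lstsq(np.c_[a,-b],B-A,rcond=None)[0]
    return (A+s*a+B+t*b)/2, np.linalg.norm(A+s*a-B-t*b)
def proj(c,p): return cv2.projectPoints(np.array(p,float).reshape(-1,3),np.array(c["rvec"],float),np.array(c["tvec"],float),np.array(c["intrinsics"]),None)[0].reshape(-1,2)
def mask(c,col):
    h=cv2.cvtColor(c["image"],cv2.COLOR_RGB2HSV); H,S,V=[h[...,i].astype(int) for i in range(3)]
    return {"red":((H<8)|(H>172))&(S>130)&(V>60),"blue":(H>95)&(H<125)&(S>120)&(V>60),"green":(H>55)&(H<85)&(S>90)&(V>40)}[col].astype(np.uint8)
def blobs(c,col,box,amin=3):
    m=mask(c,col); x0,y0,x1,y1=box; k=np.zeros_like(m); k[y0:y1,x0:x1]=m[y0:y1,x0:x1]
    n,l,s,ce=cv2.connectedComponentsWithStats(k)
    out=[]
    for i in range(1,n):
        if s[i,4]>=amin:
            yx=np.argwhere(l==i)[:,::-1].astype(float); w,v=np.linalg.eigh(np.cov(yx.T)) if len(yx)>2 else (0,np.eye(2))
            out.append((int(s[i,4]),ce[i].round(2),s[i,:4].tolist(),v[:,1].round(3)))
    return out
E
python3 - <<'E'
from h import *
T,S=load("top0"),load("side0")
for c,b1,b2 in((T,(235,130,305,220),(320,150,370,205)),(S,(245,195,345,280),(280,195,320,222))):
    for col in("red","blue"):
        for o in blobs(c,col,b1): print(col,*o)
    for o in blobs(c,"green",b2): print("green",*o)
a=cv2.resize(T["image"][130:220,230:420],None,fx=4,fy=4,interpolation=cv2.INTER_CUBIC)
b=cv2.resize(S["image"][175:280,240:350],None,fx=2,fy=2,interpolation=cv2.INTER_CUBIC)
o=np.zeros((570,760,3),np.uint8); o[:360]=a; o[360:570,:220]=b
cv2.imwrite("pics/crop0.png",o[:,:,::-1])
E
```

```text
red 55 [287.67 191.65] [282, 189, 13, 6] [-0.99   0.142]
red 54 [253.28 197.22] [248, 194, 12, 7] [-0.949  0.315]
blue 7 [274.43 159.71] [274, 158, 2, 4] [0.145 0.989]
blue 8 [260.5 162. ] [260, 160, 2, 5] [0.189 0.982]
green 49 [357.02 178.29] [354, 168, 7, 21] [0.239 0.971]
green 4 [347.25 172.5 ] [347, 171, 2, 4] [0.303 0.953]
green 53 [335.92 182.92] [333, 172, 7, 22] [0.234 0.972]
green 5 [342.2 173.8] [342, 172, 2, 4] [0.189 0.982]
green 3 [343. 178.] [343, 177, 1, 3] [0. 1.]
green 3 [349. 180.] [349, 179, 1, 3] [0. 1.]
green 3 [344. 182.] [344, 181, 1, 3] [0. 1.]
green 6 [345.5 187.5] [345, 185, 2, 6] [0.253 0.967]
green 7 [350.57 186.43] [350, 184, 2, 6] [0.243 0.97 ]
red 23 [313.22 212.09] [311, 210, 6, 5] [-0.785 -0.62 ]
red 34 [315.12 220.44] [313, 217, 5, 8] [0.101 0.995]
red 101 [322.   236.09] [317, 229, 10, 16] [0.35  0.937]
blue 7 [277.29 235.43] [276, 235, 4, 2] [-0.989  0.145]
blue 54 [279.04 246.67] [273, 244, 13, 6] [-0.973  0.23 ]
green 4 [298.5 201. ] [297, 201, 4, 1] [1. 0.]
green 4 [304.5 200. ] [303, 200, 4, 1] [1. 0.]
green 4 [292.5 202. ] [291, 202, 4, 1] [1. 0.]
green 12 [298.5  211.67] [293, 211, 12, 3] [-0.987  0.16 ]
green 4 [307.5 210. ] [306, 210, 4, 1] [1. 0.]
```

View pics/crop0.png

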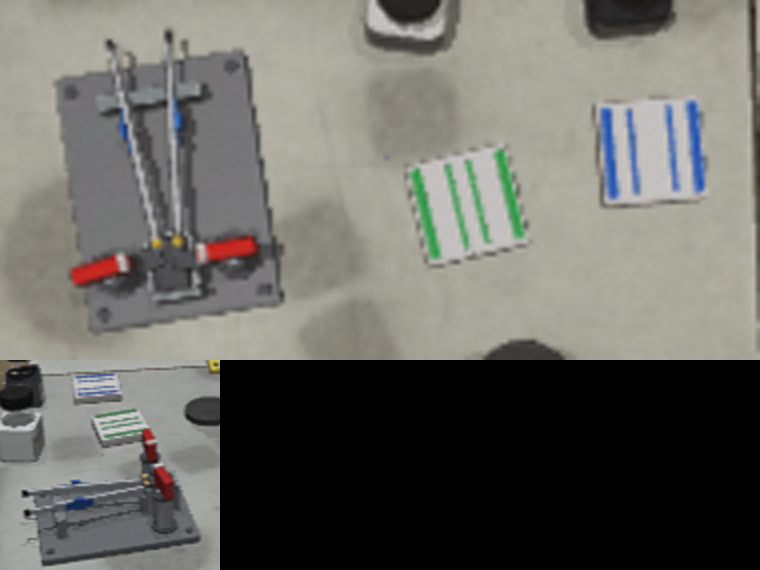

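The crop confirms the grey stand with the tweezers. Each red wing has a white mark at its inner end, the blue pads are at about (261,161) and (274,160), and the green-lined plate is at (347,181). Next I'll work out the metric poses.

```bash
cat > m.py <<'E'
from h import *
T,S=load("top0"),load("side0")
def rect(c,m,z,box,up=8):
    x0,y0,x1,y1=box; k=m[y0:y1,x0:x1].astype(np.uint8)
    k=cv2.resize(k*255,None,fx=up,fy=up,interpolation=cv2.INTER_LINEAR); k=(k>127).astype(np.uint8)
    k=cv2.morphologyEx(k,cv2.MORPH_CLOSE,np.ones((5*up,5*up)))
    k=cv2.morphologyEx(k,cv2.MORPH_OPEN,np.ones((8*up,8*up)))
    cs=max(cv2.findContours(k,0,1)[0],key=cv2.contourArea)[:,0]
    P=np.array([plane(c,((u+.5)/up-.5+x0,(v+.5)/up-.5+y0),z)[:2] for u,v in cs])
    (cx,cy),(w,h),a=cv2.minAreaRect(P.astype(np.float32)); return np.r_[cx,cy],(w,h),a
h=cv2.cvtColor(T["image"],cv2.COLOR_RGB2HSV)
print("V stand",h[150,255],h[185,293],"table",h[150,310],"plate",h[175,341])
stm=(h[...,2]<128)
print("stand",rect(T,stm,12,(236,130,312,222)))
g=mask(T,"green"); plm=(g>0)|((h[...,2]>185)&(h[...,1]<25))
print("plate",rect(T,plm,16,(325,155,368,205)))
gb=[o for o in blobs(T,"green",(320,150,370,205)) if o[0]>30]
p=[plane(T,o[1],16)[:2] for o in gb]; print("strips",p,np.linalg.norm(p[0]-p[1]),"mid",(p[0]+p[1])/2)
for o in gb:
    a,b=plane(T,o[1],16),plane(T,o[1]-o[3]*8,16); print("strip yaw",np.arctan2(*(b-a)[1::-1]))
# knobs: red + white-mark extents, top view at z 94
def wing(c,box,z):
    r=mask(c,"red"); x0,y0,x1,y1=box; k=np.zeros_like(r);k[y0:y1,x0:x1]=r[y0:y1,x0:x1]
    hh=cv2.cvtColor(c["image"],cv2.COLOR_RGB2HSV); k2=k.copy(); near=cv2.dilate(k,np.ones((3,9)))
    k2|=((near>0)&(hh[...,2]>175)&(hh[...,1]<120)).astype(np.uint8)*0
    yx=np.argwhere(k)[:,::-1]; P=np.array([plane(c,q,z)[:2] for q in yx]); m=P.mean(0)
    w,v=np.linalg.eigh(np.cov((P-m).T)); d=v[:,1]; s=(P-m)@d; return m,d,s.min(),s.max()
for n,b in(("L",(246,190,268,204)),("R",(276,186,297,198))): print(n,wing(T,b,90))
for n,b in(("L",(246,190,268,204)),("R",(276,186,297,198))):
    x0,y0,x1,y1=b; print(n); 
    print(T["image"][y0:y1,x0:x1,0]); print(T["image"][y0:y1,x0:x1,1])
E
python3 m.py
```

```text
V stand [120   2 114] [105   4 122] table [ 24  22 172] plate [ 12   7 196]
stand (array([553.37750244, 217.00424194]), (207.9099578857422, 167.4591064453125), 6.716780185699463)
plate (array([537.26495361, -14.54793167]), (77.4005126953125, 75.55695343017578), 12.581748008728027)
strips [array([543.76626567, -46.65365577]), array([530.97261605,  18.28482223])] 66.18673125966197 mid [537.36944086 -14.18441677]
strip yaw 0.21620025101334614
strip yaw 0.2141018572621102
L (array([487.61429865, 258.6944615 ]), array([-0.29731467,  0.95477955]), np.float64(-26.5249854030743), np.float64(17.583138398023664))
R (array([501.47201042, 158.8134697 ]), array([-0.11960974,  0.99282099]), np.float64(-18.056013767435353), np.float64(17.233240969278935))
L
[[134 131 133 110 117 119 116 117 116 118 118 116 119 118 119 118 119 115
  118 119 128 103]
 [134 132 134 103 115 117 119 118 118 119 118 116 115 118 116 117 114 106
  113 115 142  81]
 [131 130 133 117 114 119 118 117 118 115 113 102  98 106 108 100 102  98
  100  80  75  67]
 [129 132 135 137 121 118 117 112 113  93  83  88 114 138 150 108  9
[... 3698 characters left out ...]
2  89 102  68  85  66  46  45  40  35  34  36  36  37  41  32
   83 109 112]
 [ 51 127  92 166 188  94  37  35  36  37  37  37  39  41  41  41  42  33
   39  70  76]
 [ 51  94  73 133 184 108  48  39  40  40  40  42  42  42  42  45  46  36
   42  71  75]
 [ 78  79  64 126 181 127  59  42  40  44  43  42  41  38  35  33  34  34
   40  70  76]
 [ 79  81  75 107 171 121  54  38  32  39  45  57  79  56  45  39  39  44
   48  71  85]
 [ 80  82  77 117 129  96  50  35  40  62  78 115 151 107  77  51  49  52
   52  71 114]
 [ 74  74  76  83  61  51  56  64  68  71  70  92  83  79  63  50  48  54
   73  86 115]
 [ 49  36  80  68  48  61  66 103  88  69  76  80  68  64  59  58  54  67
  112 121 121]]
```

```bash
python3 - <<'E'
from h import *
T,S=load("top0"),load("side0")
np.set_printoptions(precision=1,suppress=True)
def yaw(a,b): return np.arctan2(b[1]-a[1],b[0]-a[0])
Lo,Li=plane(T,(247.6,198.6),94),plane(T,(261.4,195.6),94); Ro,Ri=plane(T,(293.4,191.3),94),plane(T,(278.5,193),94)
L,R=(Lo+Li)/2,(Ro+Ri)/2
print("L",L,np.linalg.norm(Lo-Li),"R",R,np.linalg.norm(Ro-Ri),"sep",np.linalg.norm(L-R))
psi=yaw(R,L)-np.pi/2
print("psi from knobs %.3f  wingyaw L(y axis) %.3f R %.3f"%(psi,yaw(Li,Lo)-np.pi/2,yaw(Ro,Ri)-np.pi/2))
c=[plane(T,(np.array(q)+.5)/4-.5+(230,130),12)[:2] for q in((57,80),(245,50),(283,298),(93,331))]
c=np.array(c); print("corners",c,"sides",[np.linalg.norm(c[i]-c[i-1]) for i in range(4)],"ctr",c.mean(0))
print("psi edges %.3f %.3f"%(yaw(c[3],c[0]),yaw(c[2],c[1])))
# blue pads: tri
for t,s in(((260.5,162),(279.0,246.7)),((274.4,159.7),(277.3,235.4))): print("pad",*tri(T,t,S,s))
o=c.mean(0); 
for ps in(psi,yaw(c[3],c[0])):
    M=np.array([[np.cos(ps),-np.sin(ps)],[np.sin(ps),np.cos(ps)]]); print("pred knobs",o+M@[-60,46],o+M@[-60,-46],"pads",o+M@[45,23],o+M@[45,-23])
# side knob tops
print("tri knobs"); 
for p in(L,R): print(proj(S,[[*p[:2],94],[*p[:2],83],[*p[:2],66]]))
print(S["image"][206:246,306:334,0]-0); 
b=cv2.resize(S["image"][200:262,260:340],None,fx=10,fy=9,interpolation=cv2.INTER_CUBIC); cv2.imwrite("pics/side_k.png",b[:,:,::-1])
E
```

```text
L [487.5 254.8  94. ] 40.978710777898335 R [499.8 163.4  94. ] 43.397906742741526 sep 92.26960765355338
psi from knobs 0.134  wingyaw L(y axis) 0.192 R 0.092
corners [[641.8 302.4]
 [661.6 155.3]
 [468.3 129. ]
 [445.9 276.4]] sides [np.float64(197.69708980760709), np.float64(148.42376505408728), np.float64(195.11627625421983), np.float64(149.06339371885034)] ctr [554.4 215.8]
psi edges 0.132 0.135
pad [597.3 244.6  47. ] 1.733658714818564
pad [602.2 201.5  53. ] 1.531085335145545
pred knobs [488.8 253.3] [501.1 162.2] pads [595.9 244.6] [602.1 199. ]
pred knobs [488.9 253.5] [501.  162.3] pads [596.  244.5] [602.  198.9]
tri knobs
[[322.4 230.6]
 [322.6 234.3]
 [322.7 240. ]]
[[315.1 212.2]
 [315.3 215.8]
 [315.5 221.2]]
[[114  93  89 ... 155 158 160]
 [170 194 197 ... 156 156 158]
 [201 205 204 ... 157 156 155]
 ...
 [ 88  86  83 ... 116 144 166]
 [108 109 102 ... 103 130 165]
 [107 108  97 ... 104 114 144]]
```

View pics/side_k.png

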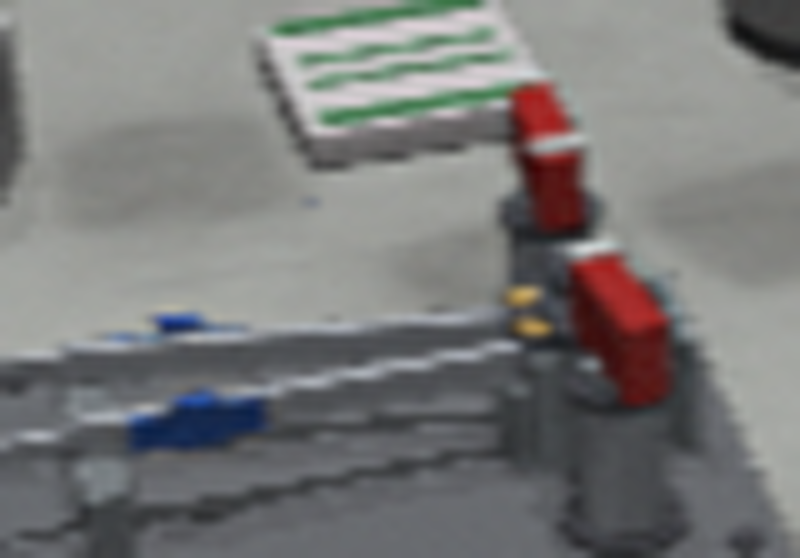

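The side view gives wing-top centres of about (321.3,231.2) and (314.2,212.4), within 1 px of the projected top-view positions. So the knob height of about 94 mm at the top checks out, and so does the 92 mm spacing.

Stand: ψ≈0.134. L knob (488.7,254.0), R knob (500.9,162.7). Green plate: centre (537.3,-14.3), yaw 0.215.

```bash
cat > go.py <<'E'
import sys,numpy as np
from scipy.spatial.transform import Rotation as Ro
from rig import ctrl
np.set_printoptions(precision=2,suppress=True)
def rel(pos,yaw):
    s=ctrl.sense(); q=s["ee_rot"]; R=Ro.from_quat(np.r_[q[1:],q[0]]).as_matrix()
    Rt=Ro.from_euler("z",yaw).as_matrix()@np.diag([1,-1,-1])
    print("t %.2f pos"%s["time_s"],s["eef_pos"],"yaw %.3f"%np.arctan2(R[1,0],R[0,0]),"j",s["joints"],"F",s["force"],"grip",s["grip_width"],s["grip_force"])
    print("shift(tool)",R.T@(np.array(pos)-s["eef_pos"]),"turn(6deg)",Ro.from_matrix(R.T@Rt).as_rotvec()/np.radians(6))
if __name__=="__main__":
    a=list(map(float,sys.argv[1:])); rel(a[:3],a[3])
E
python3 go.py 488.7 254 150 1.763
```

```text
t 0.10 pos [ 215.35 -478.54  230.79] yaw 0.423 j [-1.37  0.31  1.5   0.    1.33 -0.22] F [ 0.1  -0.02  0.13] grip 1.0031268190500688 0.0
shift(tool) [ 549.83 -555.79   81.59] turn(6deg) [ -0.01  -0.01 -12.8 ]
```

```bash
python3 -m inch '27.5 -27.8 2 0 0 0;27.5 -27.8 2 0 0 0;27.5 -27.8 2 0 0 0;27.5 -27.8 2 0 0 0;27.5 -27.8 2 0 0 0;27.5 -27.8 2 0 0 0;27.5 -27.8 2 0 0 0;27.5 -27.8 2 0 0 0;27.5 -27.8 2 0 0 0;27.5 -27.8 2 0 0 0' 0.5 60; python3 -m inch '27.5 -27.8 2 0 0 0;27.5 -27.8 2 0 0 0;27.5 -27.8 2 0 0 0;27.5 -27.8 2 0 0 0;27.5 -27.8 2 0 0 0;27.5 -27.8 2 0 0 0;27.5 -27.8 2 0 0 0;27.5 -27.8 2 0 0 0;27.5 -27.8 2 0 0 0;27.5 -27.8 2 0 0 0'; python3 -m inch '0 0 0 0 0 -1.15;0 0 0 0 0 -1.15;0 0 0 0 0 -1.15;0 0 0 0 0 -1.15;0 0 0 0 0 -1.15;0 0 0 0 0 -1.15;0 0 0 0 0 -1.15;0 0 0 0 0 -1.15;0 0 0 0 0 -1.15;0 0 0 0 0 -1.15'; python3 go.py 488.7 254 110 1.763
```

```text
time_s: 0.93
eef_pos: [352.2, -110.5, 211.2]
ee_rot: [0.0, 0.978, 0.21, 0.0]
force: [1.2, 0.3, -0.1]
grip_width: 0.497
grip_force: 0.0
time_s: 1.77
eef_pos: [488.9, 256.1, 190.8]
ee_rot: [0.0, 0.978, 0.21, -0.0]
force: [0.8, -1.8, -0.2]
grip_width: 0.502
grip_force: 0.0
time_s: 2.6
eef_pos: [488.7, 253.9, 190.9]
ee_rot: [-0.0, 0.685, 0.729, -0.0]
force: [0.3, 0.1, 1.1]
grip_width: 0.501
grip_force: 0.0
t 2.60 pos [488.67 253.88 190.94] yaw 1.633 j [0.27 0.4  1.48 0.   1.26 0.2 ] F [0.29 0.11 1.12] grip 0.500895345673548 0.0
shift(tool) [ 0.13  0.1  80.94] turn(6deg) [-0.01  0.   -1.24]
```

```bash
python3 -m inch '0 0 16 0 0 -0.62;0 0 16 0 0 -0.62;0 0 16 0 0 0;0 0 16 0 0 0;0 0 16 0 0 0;0 0 14 0 0 0;0 0 12 0 0 0;0 0 9 0 0 0;0 0 5 0 0 0;0 0 0 0 0 0' && python3 -m inch '0 0 0 0 0 0;0 0 0 0 0 0;0 0 0 0 0 0;0 0 0 0 0 0;0 0 0 0 0 0;0 0 0 0 0 0;0 0 0 0 0 0;0 0 0 0 0 0;0 0 0 0 0 0;0 0 0 0 0 0' 0 60; python3 - <<'E'
from go import *; from h import *
rel([488.7,254,70],1.763); c=snap("side",1); t=snap("top",1); s=ctrl.sense(); print(s["wrist_torque"])
a=cv2.resize(c["image"][170:280,240:360],None,fx=4,fy=4,interpolation=cv2.INTER_CUBIC)
cv2.imwrite("pics/s1.png",a[:,:,::-1])
E
```

```text
time_s: 3.43
eef_pos: [488.4, 253.8, 70.4]
ee_rot: [-0.001, 0.638, 0.77, -0.001]
force: [-0.2, -0.0, 0.4]
grip_width: 0.497
grip_force: 0.0
time_s: 4.27
eef_pos: [490.1, 254.0, 72.3]
ee_rot: [0.001, 0.638, 0.77, 0.001]
force: [5.1, -1.1, 3.3]
grip_width: 0.136
grip_force: 61.7
t 4.27 pos [490.08 253.99  72.34] yaw 1.757 j [ 0.27  0.54  1.6  -0.    0.99  0.08] F [ 5.14 -1.07  3.3 ] grip 0.13552862005440858 61.67246639728546
shift(tool) [ 0.26 -1.36  2.33] turn(6deg) [ 0.03  0.   -0.06]
[-0.1  -0.71  0.07]
```

View pics/s1.png

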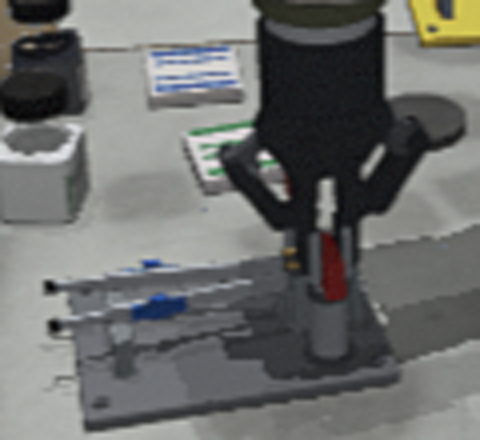

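The left wing is gripped at a width of 11.5 mm, with the fingers on the wing at crop (330,265). Now I'll turn it anticlockwise, which is −z for the tool.

```bash
python3 -m inch '0 1.5 0 0 0 -0.9;0 0 0 0 0 -1.1;0 0 0 0 0 -1.1;0 0 0 0 0 -1.1;0 0 0 0 0 -1.1;0 0 0 0 0 -1.1;0 0 0 0 0 -1.1;0 0 0 0 0 -1.1;0 0 0 0 0 -1.1;0 0 0 0 0 -1.1'; python3 go.py 490.2 254 70 3.105;  python3 -m inch '0 0 0 0 0 -0.9;0 0 0 0 0 -0.7;0 0 0 0 0 -0.4;0 0 0 0 0 -0.3;0 0 0 0 0 -0.2;0 0 0 0 0 -0.1;0 0 0 0 0 0;0 0 0 0 0 0;0 0 0 0 0 0;0 0 0 0 0 0';python3 go.py 490.2 254 70 3.105; python3 -c "
from rig import ctrl;print(ctrl.sense()['wrist_torque'])"
```

```text
time_s: 5.2
eef_pos: [490.4, 254.1, 72.3]
ee_rot: [0.0, 0.124, 0.992, -0.0]
force: [-0.1, -1.8, 7.2]
grip_width: 0.14
grip_force: 62.2
t 5.20 pos [490.42 254.12  72.29] yaw 2.893 j [ 0.27  0.55  1.6  -0.    1.   -1.06] F [-0.05 -1.84  7.17] grip 0.13954850672461735 62.247254848480225
shift(tool) [ 0.19 -0.17  2.29] turn(6deg) [-0.    0.01 -2.02]
time_s: 6.03
eef_pos: [490.9, 254.2, 72.3]
ee_rot: [0.001, -0.008, 1.0, 0.0]
force: [1.3, -1.6, 6.4]
grip_width: 0.139
grip_force: 66.9
t 6.03 pos [490.88 254.25  72.3 ] yaw -3.125 j [ 0.27  0.55  1.6   0.    0.99 -1.32] F [ 1.33 -1.58  6.37] grip 0.13881486124159337 66.94273352622986
shift(tool) [ 0.69 -0.24  2.29] turn(6deg) [0.01 0.01 0.51]
[-0.32485882 -0.20638073 -0.93748402]
```

```bash
python3 -m inch '0 0 0 0 0 0;0 0 0 0 0 0;0 0 0 0 0 0;0 0 -6 0 0 0;0 0 -16 0 0 0;0 0 -20 0 0 0;-3 -22 -8 0 0 0;-3 -25 0 0 0 0;-3 -25 0 0 0 0;-3 -19 0 0 0 0' 0.4 60;python3 -m inch '0 0 0 0 0 1.15;0 0 0 0 0 1.15;0 0 0 0 0 1.15;0 0 0 0 0 1.15;0 0 0 0 0 1.15;0 0 0 0 0 1.15;0 0 0 0 0 1.15;0 0 0 0 0 1.15;0 0 0 0 0 1.15;0 0 0 0 0 1.15' 0.5; python3 go.py 502.5 163 70 1.715
```

```text
time_s: 6.87
eef_pos: [504.0, 162.0, 121.8]
ee_rot: [0.0, -0.009, 1.0, -0.0]
force: [0.5, 0.6, -0.6]
grip_width: 0.398
grip_force: 0.0
time_s: 7.7
eef_pos: [503.9, 163.5, 121.6]
ee_rot: [-0.0, 0.561, 0.828, -0.0]
force: [-0.4, -0.3, 0.8]
grip_width: 0.5
grip_force: 0.0
t 7.70 pos [503.86 163.53 121.59] yaw 1.950 j [ 0.09  0.44  1.63  0.    1.08 -0.29] F [-0.35 -0.27  0.8 ] grip 0.4998027977712378 0.0
shift(tool) [ 0.01 -1.45 51.59] turn(6deg) [-0.   -0.    2.25]
```

```bash
python3 -m inch '0 -0.5 0 0 0 1.1;0 -0.5 0 0 0 1.1;0 0 12 0 0 0;0 0 12 0 0 0;0 0 12 0 0 0;0 0 8 0 0 0;0 0 5 0 0 0;0 0 1 0 0 0;0 0 0 0 0 0;0 0 0 0 0 0'; python3 -m inch '0 0 0 0 0 0;0 0 0 0 0 0;0 0 0 0 0 0;0 0 0 0 0 0;0 0 0 0 0 0;0 0 0 0 0 0;0 0 0 0 0 0;0 0 0 0 0 0;0 0 0 0 0 0;0 0 0 0 0 0' 0 60;  python3 go.py 502.5 163 70 1.715
```

```text
time_s: 8.53
eef_pos: [503.4, 163.2, 71.9]
ee_rot: [0.0, 0.65, 0.76, 0.0]
force: [0.6, 0.6, 1.0]
grip_width: 0.502
grip_force: 0.0
time_s: 9.37
eef_pos: [502.6, 163.0, 71.9]
ee_rot: [-0.0, 0.65, 0.76, -0.0]
force: [-5.6, -2.6, 6.5]
grip_width: 0.142
grip_force: 59.2
t 9.37 pos [502.63 163.    71.89] yaw 1.726 j [ 0.09  0.5   1.68 -0.    0.96 -0.06] F [-5.56 -2.64  6.49] grip 0.14205324154490376 59.16192412376404
shift(tool) [ 0.02 -0.12  1.89] turn(6deg) [-0.01  0.    0.1 ]
```

```bash
python3 -m inch '0 -0.8 0 0 0 -0.9;0 0 0 0 0 -1.1;0 0 0 0 0 -1.1;0 0 0 0 0 -1.1;0 0 0 0 0 -1.1;0 0 0 0 0 -1.1;0 0 0 0 0 -1.1;0 0 0 0 0 -1.1;0 0 0 0 0 -1.1;0 0 0 0 0 -1.1';  python3 -m inch '0 0 0 0 0 -1;0 0 0 0 0 -0.9;0 0 0 0 0 -0.6;0 0 0 0 0 -0.4;0 0 0 0 0 -0.2;0 0 0 0 0 0;0 0 0 0 0 0;0 0 0 0 0 0;0 0 0 0 0 0;0 0 0 0 0 0';python3 go.py 502.5 163 70 3.105; python3 -c "
from rig import ctrl;print(ctrl.sense()['wrist_torque'])"
```

```text
time_s: 10.2
eef_pos: [502.6, 163.1, 71.9]
ee_rot: [0.001, 0.139, 0.99, 0.0]
force: [-1.1, 0.2, 2.9]
grip_width: 0.137
grip_force: 58.8
time_s: 11.03
eef_pos: [502.6, 163.1, 71.9]
ee_rot: [0.0, -0.018, 1.0, 0.0]
force: [-1.8, -0.1, 5.9]
grip_width: 0.138
grip_force: 68.9
t 11.03 pos [502.57 163.09  71.94] yaw -3.105 j [ 0.09  0.5   1.68  0.    0.96 -1.52] F [-1.84 -0.14  5.9 ] grip 0.13782241513314464 68.94292238401249
shift(tool) [ 0.08 -0.09  1.94] turn(6deg) [0.01 0.01 0.7 ]
[ 0.0448607   0.27415549 -1.36264942]
```

```bash
python3 -m inch '0 0 0 0 0 0;0 0 0 0 0 0;0 0 0 0 0 0;0 0 -6 0 0 0;0 0 -16 0 0 0;0 0 -20 0 0 0;-25 14 -8 0 0 -0.3;-25 14 0 0 0 -0.3;-25 14 0 0 0 -0.3;-25 13.4 0 0 0 0' 0.4 60;python3 -m inch '0 0 0 0 0 0;0 0 0 0 0 0;0 0 0 0 0 0;0 0 0 0 0 0;0 0 0 0 0 0;0 0 0 0 0 0;0 0 0 0 0 0;0 0 0 0 0 0;0 0 0 0 0 0;0 0 0 0 0 0' 1 20; python3 - <<'E'
from go import *; from h import *
rel([600.4,222.3,29],3.272); c=snap("side",2); t=snap("top",2)
a=cv2.resize(t["image"][130:220,230:320],None,fx=4,fy=4,interpolation=cv2.INTER_CUBIC)
b=cv2.resize(c["image"][170:280,240:350],None,fx=4,fy=4,interpolation=cv2.INTER_CUBIC)
o=np.zeros((440,800,3),np.uint8);o[:360,:360]=a;o[:,360:]=b; cv2.imwrite("pics/v2.png",o[:,:,::-1])
E
```

```text
time_s: 11.87
eef_pos: [598.1, 227.6, 122.0]
ee_rot: [0.0, -0.068, 0.998, -0.0]
force: [1.5, -0.8, 0.4]
grip_width: 0.403
grip_force: 0.0
time_s: 12.7
eef_pos: [597.1, 226.8, 121.3]
ee_rot: [0.0, -0.067, 0.998, 0.0]
force: [-0.3, 1.0, -0.4]
grip_width: 0.997
grip_force: 0.0
t 12.70 pos [597.05 226.76 121.33] yaw -3.008 j [ 0.18  0.66  1.26  0.    1.22 -1.52] F [-0.34  0.97 -0.43] grip 0.9969559459363778 0.0
shift(tool) [-2.72 -4.86 92.33] turn(6deg) [0.   0.   0.03]
```

View pics/v2.png

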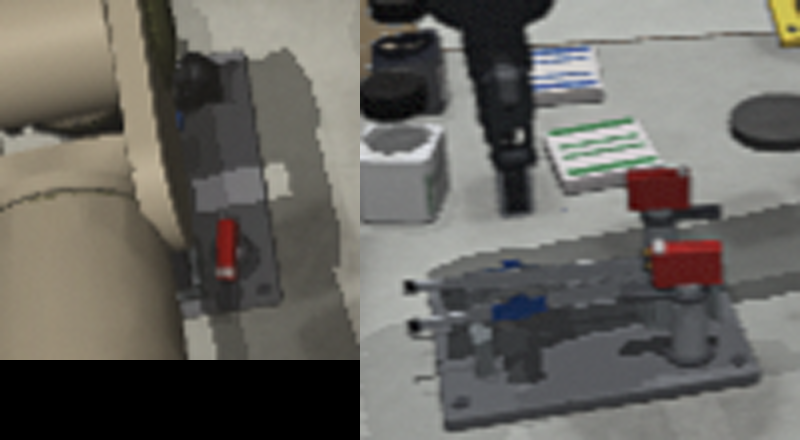

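Both wings now lie along the stand, at crop (685,265) and (658,190), so both lobes are clear. The gripper hangs over the blue pads at crop (515,195). Descending over the pads, fully open.

```bash
python3 -m inch '-1.4 -2.4 0 0 0 0;-1.3 -2.4 4 0 0 0;0 0 15 0 0 0;0 0 15 0 0 0;0 0 15 0 0 0;0 0 15 0 0 0;0 0 13 0 0 0;0 0 10 0 0 0;0 0 6 0 0 0;0 0 2 0 0 0' 1 20;python3 -m inch '0 0 0 0 0 0;0 0 0 0 0 0;0 0 0 0 0 0;0 0 0 0 0 0;0 0 0 0 0 0;0 0 0 0 0 0;0 0 0 0 0 0;0 0 0 0 0 0;0 0 0 0 0 0;0 0 0 0 0 0' 0.58 20; python3 - <<'E'
from go import *; from h import *
rel([600.4,222.3,29],3.272); c=snap("side",3)
b=cv2.resize(c["image"][200:280,240:350],None,fx=6,fy=6,interpolation=cv2.INTER_CUBIC)
cv2.imwrite("pics/v3.png",b[:,:,::-1])
E
```

```text
time_s: 13.63
eef_pos: [600.1, 222.3, 25.3]
ee_rot: [-0.001, -0.067, 0.998, -0.0]
force: [-0.3, 0.3, -0.1]
grip_width: 1.001
grip_force: 0.0
time_s: 14.47
eef_pos: [600.4, 222.4, 26.3]
ee_rot: [0.0, -0.067, 0.998, -0.0]
force: [0.9, 0.3, -0.4]
grip_width: 0.578
grip_force: 0.0
t 14.47 pos [600.39 222.41  26.31] yaw -3.008 j [ 0.17  0.77  1.33 -0.    1.04 -1.53] F [ 0.94  0.28 -0.41] grip 0.5782313491667064 0.0
shift(tool) [ 0.01 -0.11 -2.69] turn(6deg) [-0.    0.    0.03]
```

View pics/v3.png

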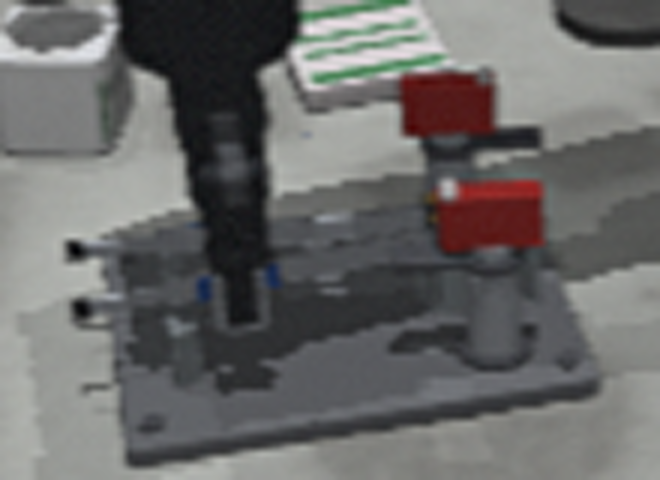

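The near finger at crop (240,290) sits centred over the blue pad (195–278) and reaches about 10 mm below it. Now squeezing gently.

```bash
python3 -m inch '0 0 0 0 0 0;0 0 0 0 0 0;0 0 0 0 0 0;0 0 0 0 0 0;0 0 0 0 0 0;0 0 0 0 0 0;0 0 0 0 0 0;0 0 0 0 0 0;0 0 0 0 0 0;0 0 0 0 0 0' 0.48 20; python3 -m inch '0 0 0 0 0 0;0 0 0 0 0 0;0 0 0 0 0 0;0 0 0 0 0 0;0 0 0 0 0 0;0 0 0 0 0 0;0 0 0 0 0 0;0 0 0 0 0 0;0 0 0 0 0 0;0 0 0 0 0 0' 0.41 20; python3 go.py 600.4 222.3 29 3.272
```

```text
time_s: 15.35
eef_pos: [600.8, 222.5, 26.8]
ee_rot: [0.001, -0.067, 0.998, 0.0]
force: [0.1, 0.7, 5.3]
grip_width: 0.486
grip_force: 4.5
time_s: 16.18
eef_pos: [601.1, 222.5, 27.2]
ee_rot: [0.001, -0.067, 0.998, 0.0]
force: [0.8, 0.6, 7.4]
grip_width: 0.415
grip_force: 6.8
t 16.18 pos [601.06 222.51  27.2 ] yaw -3.008 j [ 0.17  0.77  1.33 -0.    1.04 -1.53] F [0.85 0.62 7.37] grip 0.4152640278083692 6.76066093146801
shift(tool) [ 0.68 -0.12 -1.8 ] turn(6deg) [0.   0.02 0.03]
```

```bash
python3 -m inch '0 0 -1 0 0 0;0 0 -2 0 0 0;0 0 -3 0 0 0;0 0 -4 0 0 0;0 0 -6 0 0 0;0 0 -8 0 0 0;0 0 -10 0 0 0;0 0 -10 0 0 0;0 0 -8 0 0 0;0 0 -5 0 0 0'; python3 - <<'E'
from go import *; from h import *
rel([600.4,222.3,29],3.272); c=snap("side",4)
b=cv2.resize(c["image"][170:260,240:360],None,fx=6,fy=6,interpolation=cv2.INTER_CUBIC)
cv2.imwrite("pics/v4.png",b[:,:,::-1])
E
```

```text
time_s: 17.02
eef_pos: [600.9, 222.5, 85.1]
ee_rot: [0.001, -0.067, 0.998, 0.0]
force: [-0.4, -0.8, -0.1]
grip_width: 0.411
grip_force: 4.7
t 17.02 pos [600.85 222.52  85.08] yaw -3.008 j [ 0.17  0.7   1.29  0.    1.15 -1.53] F [-0.4  -0.85 -0.09] grip 0.4107326347698538 4.730367287993431
shift(tool) [ 0.59 -0.16 56.08] turn(6deg) [0.   0.02 0.03]
```

View pics/v4.png

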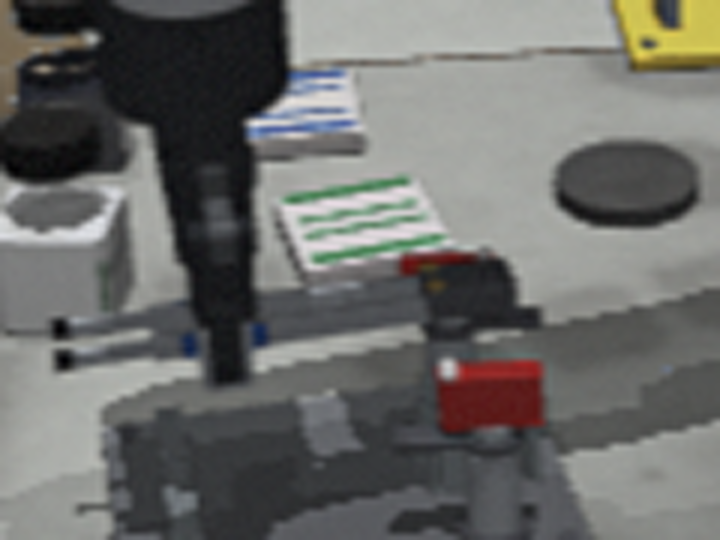

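The tweezers are up and look level. The tips are at crop (62,327) and (65,358) and the block at (470,290). Carrying them to the green plate.

```bash
python3 -m inch '0 0 -8 0 0 0;0 0 -12 0 0 0;0 0 -8 0 0 0;3 -4 -2 0 0 0;6 -8 0 0 0 0;9 -13 0 0 0 0;10 -14 0 0 0 0;10 -14 0 0 0 0;10 -14 0 0 0 0;10 -14 0 0 0 0' 0.375 20; python3 -m inch '13 -18.5 0 0 0 0;13 -18.5 0 0 0 0;13 -18.5 0 0 0 0;13 -18.5 0 0 0 0;13 -18.5 0 0 0 0;12 -17 0 0 0 0;10 -14.5 0 0 0 -0.3;8.5 -12 0 0 0 -0.3;6.5 -9 0 0 0 -0.2;4.3 -6.2 0 0 0 0'; python3 -m inch '0 0 8 0 0 0;0 0 10 0 0 0;0 0 12 0 0 0;0 0 10 0 0 0;0 0 8 0 0 0;0 0 4 0 0 0;0 0 0 0 0 0;0 0 0 0 0 0;0 0 0 0 0 0;0 0 0 0 0 0'; python3 - <<'E'
from go import *; from h import *
rel([468.9,-29.2,29],3.357); c=snap("side",5); t=snap("top",5)
a=cv2.resize(t["image"][145:245,310:395],None,fx=4,fy=4,interpolation=cv2.INTER_CUBIC)
b=cv2.resize(c["image"][145:245,260:375],None,fx=4,fy=4,interpolation=cv2.INTER_CUBIC)
cv2.imwrite("pics/v5.png",np.hstack([a,b])[:,:,::-1])
E
```

```text
time_s: 17.9
eef_pos: [553.0, 133.5, 113.3]
ee_rot: [-0.0, -0.067, 0.998, -0.0]
force: [-0.7, -0.5, -0.6]
grip_width: 0.373
grip_force: 5.4
time_s: 18.73
eef_pos: [469.4, -31.4, 113.4]
ee_rot: [-0.0, -0.108, 0.994, -0.0]
force: [-0.3, 0.1, -1.3]
grip_width: 0.374
grip_force: 5.4
time_s: 19.57
eef_pos: [470.4, -30.5, 61.7]
ee_rot: [0.0, -0.109, 0.994, -0.0]
force: [0.7, -1.0, -0.7]
grip_width: 0.377
grip_force: 5.4
t 19.57 pos [470.42 -30.46  61.74] yaw -2.924 j [-0.31  0.42  1.85  0.    0.87 -2.1 ] F [ 0.72 -0.95 -0.74] grip 0.3772794897550031 5.444060862064362
shift(tool) [ 1.24  1.57 32.74] turn(6deg) [-0.    0.01  0.02]
```

View pics/v5.png

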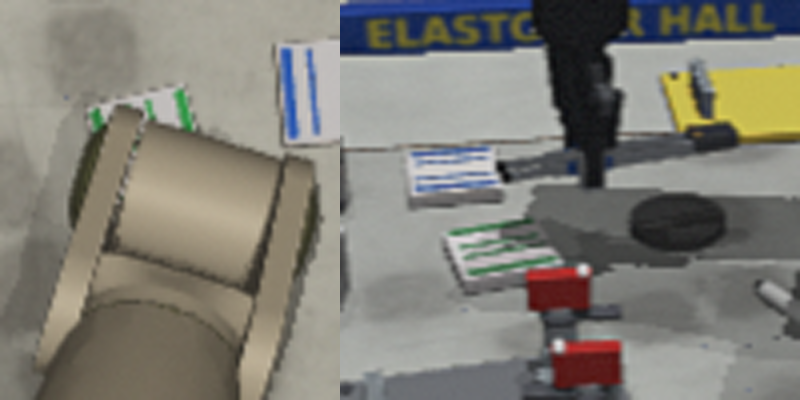

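The top view is blocked by the wrist at this pose. In the side view the tips are at crop (505,170) and the block at (715,135). I'll pull back below the top camera for a moment, so that the wrist doesn't hide the tips, and measure the gap there.

```bash
python3 -m inch '0 0 -8 0 0 0;4 1.5 -10 0 0 0;10 3.5 -10 0 0 0;16 5.5 -8 0 0 0;18 6.5 -4 0 0 0;20 7 0 0 0 0;18 6.5 0 0 0 0;14 5 0 0 0 0;9 3.5 0 0 0 0;5 1.5 0 0 0 0' 0.35 20; python3 -m inch '0 0 0 0 0 0;0 0 0 0 0 0;0 0 0 0 0 0;0 0 0 0 0 0;0 0 0 0 0 0;0 0 0 0 0 0;0 0 0 0 0 0;0 0 0 0 0 0;0 0 0 0 0 0;0 0 0 0 0 0'; python3 - <<'E'
from go import *; from h import *
rel([350,-15,102],3.357); c=snap("side",6); t=snap("top",6); s=ctrl.sense()
# where TCP+70mm ahead at pad height should appear
p=s["eef_pos"]; y=.215; q=[p[0]+70*np.cos(y),p[1]+70*np.sin(y),p[2]+15]
u=proj(t,q)[0]; v=proj(c,q)[0]; print(u,v)
def crop(c,u,r,f): x,y=map(int,u); return cv2.resize(c["image"][max(0,y-r):y+r,x-r:x+r],(2*r*f,2*r*f),interpolation=cv2.INTER_CUBIC)
cv2.imwrite("pics/v6.png",np.hstack([crop(t,u,25,8),crop(c,v,25,8)])[:,:,::-1])
E
```

```text
time_s: 20.5
eef_pos: [349.4, -15.3, 102.0]
ee_rot: [0.0, -0.109, 0.994, -0.0]
force: [0.3, 0.1, -1.1]
grip_width: 0.353
grip_force: 6.1
time_s: 21.33
eef_pos: [350.1, -15.5, 101.3]
ee_rot: [-0.0, -0.109, 0.994, 0.0]
force: [-0.5, 0.5, 0.3]
grip_width: 0.352
grip_force: 6.1
t 21.33 pos [350.07 -15.46 101.29] yaw -2.924 j [-0.38  0.11  2.15  0.    0.89 -2.17] F [-0.49  0.53  0.27] grip 0.35163409264063616 6.138029247522354
shift(tool) [-0.03  0.47 -0.71] turn(6deg) [ 0.   -0.    0.02]
[343.57 219.16] [338.38 176.97]
```

View pics/v6.png

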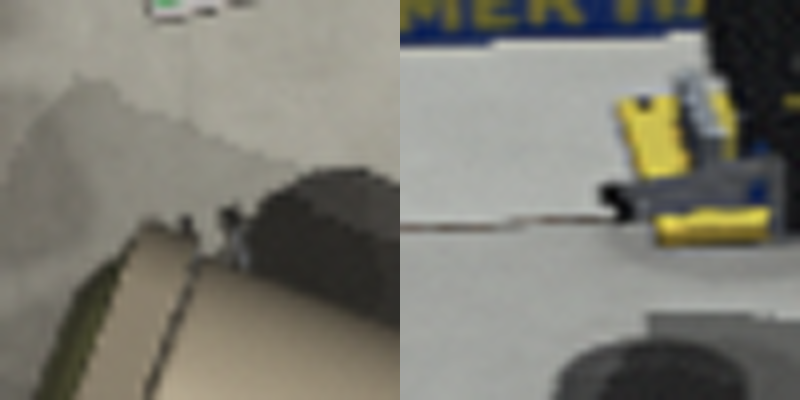

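In the top crop the tips are at (187,225) and (230,213), 5.6 px apart, which is about 15.7 mm. The grip force of 6.1 N and width of 29.9 mm agree with that. The tip end lies 70 mm ahead of the TCP and about 19 to 20 mm above it. Going back over the plate, high first.

```bash
python3 -m inch '-5 -1.7 0 0 0 0;-10 -3.4 0 0 0 0;-15 -5.1 0 0 0 0;-18 -6.1 0 0 0 0;-19 -6.5 0 0 0 0;-17.7 -6 0 0 0 0;-14 -4.8 2 0 0 0;-10 -3.4 6 0 0 0;-6 -2.1 10 0 0 0;0 0 12 0 0 0' 0.35 20; python3 -m inch '0 0 12 0 0 0;0 0 12 0 0 0;0 0 10 0 0 0;0 0 8 0 0 0;0 0 6 0 0 0;0 0 3 0 0 0;0 0 0 0 0 0;0 0 0 0 0 0;0 0 0 0 0 0;0 0 0 0 0 0'; python3 - <<'E'
from go import *; from h import *
rel([470.6,-28.9,6.5],3.357); c=snap("side",7); s=ctrl.sense(); p=s["eef_pos"]; y=s_y=.2175; d=np.array([np.cos(y),np.sin(y),0]); n=np.array([-d[1],d[0],0])
b0=p+[0,0,13.3] # underside under pads
P=[b0+70*d+8*n+[0,0,6],b0+70*d-8*n+[0,0,6],b0-85*d+[0,0,16],b0-125*d+[0,0,16],b0-125*d+12*n,[539,-14,16]]
print(proj(c,P))
S=load("side0"); h=cv2.cvtColor(S["image"],cv2.COLOR_RGB2HSV)
# plate strips in side0 -> plane z=16
g=mask(S,"green")
for box in((285,195,312,206),(285,208,312,222)):
    for o in blobs(S,"green",box,2): print(o[0],o[1],plane(S,o[1],16)[:2])
x0,y0=285,165; f=8
cv2.imwrite("pics/v7.png",cv2.resize(c["image"][y0:y0+60,x0:x0+95],None,fx=f,fy=f,interpolation=cv2.INTER_CUBIC)[:,:,::-1])
E
```

```text
time_s: 22.27
eef_pos: [472.3, -29.2, 71.1]
ee_rot: [0.001, -0.109, 0.994, -0.0]
force: [0.2, -0.3, -0.8]
grip_width: 0.348
grip_force: 6.1
time_s: 23.1
eef_pos: [470.8, -29.0, 20.7]
ee_rot: [0.0, -0.109, 0.994, -0.0]
force: [0.1, 0.3, -0.5]
grip_width: 0.347
grip_force: 6.1
t 23.10 pos [470.79 -28.97  20.73] yaw -2.924 j [-0.31  0.49  1.88  0.    0.77 -2.1 ] F [ 0.15  0.32 -0.47] grip 0.34700541318494044 6.1411479860544205
shift(tool) [ 0.18  0.12 14.23] turn(6deg) [-0.    0.01  0.02]
[[300.33 200.55]
 [299.09 198.25]
 [346.33 188.96]
 [357.95 187.07]
 [359.23 193.06]
 [300.12 206.03]]
4 [298.5 201. ] [543.3  -47.79]
4 [304.5 200. ] [523.71 -52.17]
2 [288.5 203. ] [575.61 -38.36]
4 [292.5 202. ] [562.73 -43.46]
12 [298.5  211.67] [544.98  20.77]
4 [307.5 210. ] [516.91  13.85]
```

View pics/v7.png

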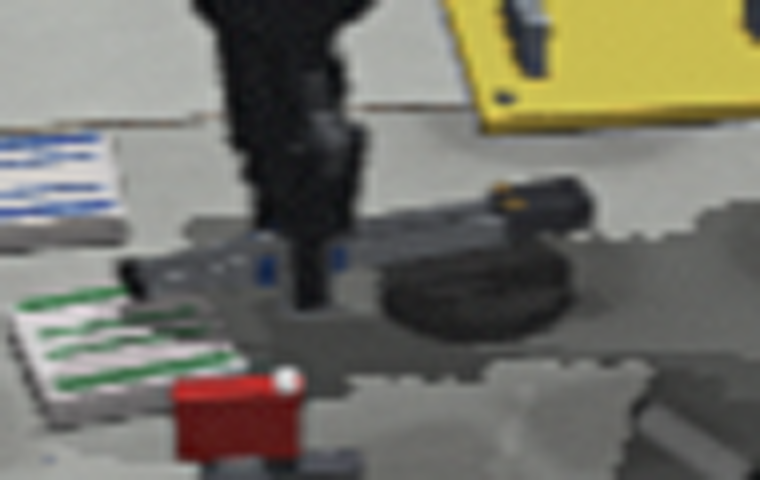

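The tips show at crop (128,272) and (138,287), over the middle of the plate. The block top at (490–580,180) is within 1 px of a level prediction. I'll cross-check the plate centre from the unobstructed side view.

```bash
python3 - <<'E'
from h import *
S=load("side0");T=load("top0")
y=.2155; d=np.array([np.cos(y),np.sin(y),0]); n=np.array([-d[1],d[0],0]); c=np.array([539,-14,16.])
P=[c+a*40*d+b*40*n for a,b in((1,-1),(-1,-1),(-1,1),(1,1))]
for C,nm in((S,"side"),(T,"top")): print(nm,proj(C,P).round(2).tolist())
im=S["image"]; 
for r in(203,205,207,209): print(r,"R-ch u283..318",im[r,283:318].mean(1).astype(int))
im=T["image"]
for col in(341,346,351): print(col,"v164..200",im[164:200,col].mean(1).astype(int))
E
```

```text
side [[285.07, 202.28], [309.04, 198.35], [315.77, 209.93], [290.55, 214.28]]
top [[355.99, 164.41], [362.2, 189.66], [336.77, 195.78], [330.66, 170.55]]
203 R-ch u283..318 [154 155 164 165 127  90  86 111 132 142 173 197 198 199 200 200 200 201
 199 198 196 196 194 184 154 137 167 194 176 154 154 154 154 153 153]
205 R-ch u283..318 [154 155 130 130 187 202 201 196 196 196 195 184 154 124 110 119 128 141
 136 143 172 194 196 196 194 192 181 168 177 179 154 153 153 155 155]
207 R-ch u283..318 [158 158 133  82 132 189 188 162 172 193 194 194 194 193 184 157 126 111
 110 104 117 126 139 171 192 195 196 197 199 199 182 153 155 153 154]
209 R-ch u283..318 [153 152 145 111  83 143 193 171 122 125 141 171 195 196 196 198 197 200
 203 203 200 198 199 199 198 186 158 139 126  99 104 115 131 153 153]
341 v164..200 [134 134 138 144 150 163 180 125 134 159 177 193 191 192 190 192 192 191
 190 192 192 192 191 191 191 192 191 192 192 190 186 170 145 161 158 157]
346 v164..200 [152 156 157 162 182 181 132 154 165 191 192 192 192 191 192 193 193 192
 191 186 183 180 175 154 130 109 110 129 155 181 140 164 165 164 161 161]
351 v164..200 [158 153 145 191 192 192 192 192 192 192 193 192 192 190 192 192 191 186
 184 182 179 168 116 116 109 117 143 193 176 111 162 161 161 162 163 163]
```

Side edges put the plate centre at x ≈ 539 to 539.6, which matches the target. Lowering the last 14 mm, then holding.

```bash
python3 -m inch '0 0 1 0 0 0;0 0 2 0 0 0;0 0 2.5 0 0 0;0 0 2.5 0 0 0;0 0 2.5 0 0 0;0 0 2 0 0 0;0 0 1 0 0 0;0 0 0.5 0 0 0;0 0 0 0 0 0;0 0 0 0 0 0' 0.35 20; python3 -m inch '0 0 0 0 0 0;0 0 0 0 0 0;0 0 0 0 0 0;0 0 0 0 0 0;0 0 0 0 0 0;0 0 0 0 0 0;0 0 0 0 0 0;0 0 0 0 0 0;0 0 0 0 0 0;0 0 0 0 0 0'; python3 - <<'E'
from go import *; from h import *
rel([470.8,-28.9,6.5],3.357); c=snap("side",8); s=ctrl.sense(); p=s["eef_pos"]; y=.2175; d=np.array([np.cos(y),np.sin(y),0]); n=np.array([-d[1],d[0],0])
b0=p+[0,0,13.3]
print(proj(c,[b0+70*d+8*n+[0,0,6],b0+70*d-8*n+[0,0,6],b0-85*d+[0,0,16],b0-125*d+[0,0,16],b0-125*d+12*n]))
cv2.imwrite("pics/v8.png",cv2.resize(c["image"][175:225,282:362],None,fx=10,fy=10,interpolation=cv2.INTER_CUBIC)[:,:,::-1])
E
```

```text
time_s: 23.98
eef_pos: [470.6, -28.9, 6.3]
ee_rot: [0.0, -0.109, 0.994, -0.0]
force: [-0.1, 1.2, 0.0]
grip_width: 0.35
grip_force: 6.1
time_s: 24.82
eef_pos: [470.5, -28.9, 6.3]
ee_rot: [0.0, -0.109, 0.994, -0.0]
force: [-0.3, -1.1, -1.8]
grip_width: 0.353
grip_force: 6.1
t 24.82 pos [470.51 -28.86   6.29] yaw -2.924 j [-0.31  0.52  1.88 -0.    0.74 -2.1 ] F [-0.27 -1.09 -1.8 ] grip 0.3534054831547361 6.138291656970978
shift(tool) [-0.27 -0.1  -0.21] turn(6deg) [-0.    0.    0.02]
[[300.63 204.58]
 [299.4  202.25]
 [346.38 192.92]
 [357.94 191.01]
 [359.21 196.98]]
```

View pics/v8.png

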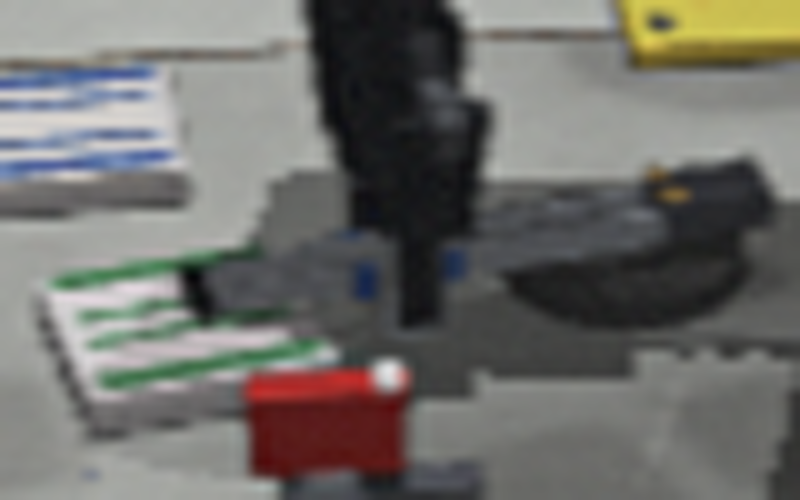

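The tips at crop (190,283) and (203,303) sit over the green lines at mid-plate, clear of the surface. The block is level and clear of the disc. The gap is steady at 6.1 N, so I'll hold and hand in.

```bash
Z='0 0 0 0 0 0;0 0 0 0 0 0;0 0 0 0 0 0;0 0 0 0 0 0;0 0 0 0 0 0;0 0 0 0 0 0;0 0 0 0 0 0;0 0 0 0 0 0;0 0 0 0 0 0;0 0 0 0 0 0' ; python3 -m inch '0 0 0 0 0 0;0 0 0 0 0 0;0 0 0 0 0 0;0 0 0 0 0 0;0 0 0 0 0 0;0 0 0 0 0 0;0 0 0 0 0 0;0 0 0 0 0 0;0 0 0 0 0 0;0 0 0 0 0 0' >/dev/null; python3 -m inch '0 0 0 0 0 0;0 0 0 0 0 0;0 0 0 0 0 0;0 0 0 0 0 0;0 0 0 0 0 0;0 0 0 0 0 0;0 0 0 0 0 0;0 0 0 0 0 0;0 0 0 0 0 0;0 0 0 0 0 0'>/dev/null; python3 -m inch '0 0 0 0 0 0;0 0 0 0 0 0;0 0 0 0 0 0;0 0 0 0 0 0;0 0 0 0 0 0;0 0 0 0 0 0;0 0 0 0 0 0;0 0 0 0 0 0;0 0 0 0 0 0;0 0 0 0 0 0'; python3 -c "
from rig import ctrl;print(ctrl.finish_job())"
```

```text
time_s: 27.37
eef_pos: [470.5, -28.9, 6.3]
ee_rot: [0.0, -0.109, 0.994, 0.0]
force: [-0.3, -0.1, -1.0]
grip_width: 0.351
grip_force: 6.1
the job is handed in; nothing more can be done
None
```

I handed the job in at 27.4 s; no verdict came back. Both knobs were turned to their end stops, and the tweezers were held level about 5 mm above the middle of the green plate, with a tip gap of about 16 mm, steady for over 2 s.

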